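# Lay the denture-tablet tube in its rest

### The job

Lay the green denture-tablet tube, now standing upright, on its side in the wooden V rest, well down in both saddles, with its foot up to the blue end plate (about a centimetre short is fine) and its white cap sticking out of the open end, so that it can be opened with one hand. Set it down gently rather than dropping it, let go, and leave all the other things where they are.

Things in the scene. Friction and masses are not known exactly. Their poses are not given: they have to be found in the camera images.
- tube: The denture-tablet tube: a closed rigid round tube, green with a yellow band round its lower half and a white cap, 44 mm diameter all along (cap too), 160 mm long, about 0.16 kg. It stands upright at the start. Origin: centre of its flat foot; z runs along the tube from the foot to the cap (cap from 130 to 160 mm). The balance point is near 78 mm.
- tube_foot (a point): Centre of the tube's flat foot (the green end).
- tube_cap (a point): Centre of the outer end of the tube's white cap.
- cradle: Tube rest, fixed: pale wooden base plate (122 x 84 x 10 mm, x -38 to +84), two V-shaped saddles 14 mm thick at x = +47 and -23 mm (V 90 degrees, 65 mm wide and 68 mm up at its top), blue end plate 84 mm wide, 90 mm tall, inner face at x = +75. Origin: on the vanity surface below the V's axis; x along the V towards the blue plate, y across, z up. The open -x end looks roughly to world -y.
- cradle_seat (a point): Point on the inner face of the blue end plate where the axis of the lying tube meets it (cradle frame: 75, 0, 66 mm). The 44 mm tube lying in both saddles has its axis at y = 0, z = 66 mm; its last 55 mm at the cap end then stick out past the nearer saddle, free for fingers on both sides.
- mouthwash: Amber mouthwash bottle with a white cap, 64 mm diameter, 130 mm tall, loose bystander. Origin: centre of its underside.
- mug: White ceramic mug, 80 mm diameter, 95 mm tall, handle to its +y, loose bystander. Origin: centre of its underside.
- denture_cup: Pink denture cup with its lid screwed on, 92 mm diameter, 83 mm tall, loose bystander. Origin: centre of its underside.
- glasses_case: Black glasses case with steel clasp, 165 x 66 x 42 mm, long along x, loose bystander. Origin: centre of its underside.
- brush: Double-headed denture brush, turquoise with white bristle heads, 170 mm long along x, 28 mm tall, lying loose, bystander. Origin: centre of its underside.
There are look-alikes about, which are no part of the job. Leave any red or yellow look-alike of the cradle alone.

How it is judged:
By the outcome, as a careful person would: the job done as asked, in the order asked, and still so for the second after the job is handed in, with the robot touching nothing.
It also fails if it takes over 50 s, if anything falls off the work surface, if the arm or the gripper's body presses on something with over 40 N, if the wrist force passes 120 N, or if a joint passes its speed limit or range.

### The arm

A 7-joint arm with a two-finger parallel gripper is mounted at the origin on the work surface. World frame = base frame: x ahead of the robot, y to its left, z up, the work surface at z = 0. Lengths are in mm, angles in rad, forces in N, time in s.
With the tool pointing down it reaches from about 350 to 900 mm from the base axis. Payload 7.2 kg.
Tool frame: the origin (TCP) lies where the fingers leave the gripper's body, on its centre line; the fingertips stand 73 mm ahead of it and the grasp point (between the pads) lies 54 mm ahead of it; z points along the fingers, x is the direction in which the jaws open and shut, and the axes are right-handed (so a half turn about z gives the same grasp; the last joint's range is limited). The gripper opens to 85 mm and grips with 20 to 120 N. Pads are 22 mm wide; open, the fingers measure 114 mm over their backs; the gripper's body (76 mm by 85 mm) begins 54 mm behind the grasp point. The pads swing forward as they close: fully open they stand 13 mm farther back than shut.
Start: joints at [-1.323, 0.411, -0.013, 1.596, 0.006, 1.134, -0.082], TCP at [194.12, 594.091, 303.897] pointing down, gripper open.
Joint ranges: [-2.95, 2.95], [-0.29, 1.99], [-1.47, 1.44], [0.14, 2.54], [-1.03, 4.17], [0.13, 1.85], [-2.86, 2.86]. Speed limits (rad/s): [2.39, 2.39, 3.01, 3.01, 3.14, 3.14, 3.14].

### API

Orientations are given as a unit quaternion [w, x, y, z].
In Python, from plant import ctrl, optics gives the robot as it stands.
- The arm moves only by the tool play_rows, never from a script. Its argument "targets" is a list of rows, each an object of numbers: "x", "y", "z": the shift along the world's x, y, z in mm; "ax", "ay", "az": the turn, a rotation vector about the world's x, y, z in rad; "grip": the finger opening in mm, from 0 to 85.4. A call has exactly 10 rows; each row is the pose to reach, as a shift and turn from the pose commanded when the call began; what a row does not reach only later rows make up. A row lasts 1/12 s, in which the tool goes at most 41.7 mm and 7.16 degrees, less where a joint would pass 70% of its speed; a pose out of reach is approached as far as the arm can. A call with a gripper value outside its range is refused whole. The fingers move at their own pace and stop on an object; "force" is the grip in N (left out, the last holds). Time passes only in rows, so rows that repeat a pose let the fingers close, or fill a call up. It gives the time, the measured TCP pose, the force and the opening at its end, in the units of the state.
- ctrl.get_state(): the state, without advancing time (a new reading comes with each control period).
- optics.capture(name): name is "scene" or "top" or "wrist"; returns a dict with "frame" (384x512x3 uint8, blue, green, red), "depth" (384x512 float32, mm along the optical axis (not along the pixel's ray), 0 where there is no reading), "fx", "fy", "cx", "cy" (pixels), "dist" ([k1, k2, p1, p2, k3] as OpenCV has them; the pictures are not rectified), "world_from_camera" (4x4, takes a point from camera to world coordinates). Camera axes: x right, y up, looking along -z (the intrinsics and any distortion apply to the point x, -y, -z); pixel columns grow to the right and rows downward; lengths in mm; the calibration is good to about 2 mm. A picture is of the moment at which its call begins.
- ctrl.hand_in(): hands the job in, once; it reports no verdict.
The state is a dict: "time_s": time; "joint_positions": joint angles; "qvel": joint speeds; "effort": joint torques, N m; "tcp_pos": TCP position; "eef_rot": TCP orientation; "force": force on the tool from outside, world axes, zero at the start; "wrist_torque": the same for the moment, N m; "gripper_width": opening from 0.0 (shut) to 1.0 (fully open).
Only numpy, scipy, OpenCV 4.12 (cv2) and the standard library are available. Lean on these libraries where they do the work, as an engineer would, in place of code of your own. Each camera call takes 0.05 s, during which the arm holds its last target. There are 200 camera calls.

## Working session

There is one attempt and no reset: what is moved stays moved. The work goes in short steps, Python scripts to look and compute and a tool call to move; the robot and the scene stay as the last step left them, time stands still between calls to the robot, and variables do not carry over. Pictures are saved under pics/ and viewed, about 8 in all and at most 12, crops included, and the job is handed in when it is done.

Besides the shell and the picture viewer there is one more tool, called as name(argument=value, ...), one argument or row to a line, values as JSON. play_rows: Moves the arm, as the interface text tells. Its arguments: {"type":"object","properties":{"targets":{"type":"array","items":{"type":"object","properties":{"x":{"type":"number"},"y":{"type":"number"},"z":{"type":"number"},"ax":{"type":"number"},"ay":{"type":"number"},"az":{"type":"number"},"grip":{"type":"number"}}}},"force":{"type":"number"}},"required":["targets"]}

```bash
mkdir -p pics; ls
cat > h.py <<'E'
import numpy as np, cv2, pickle
from plant import ctrl, optics
def cap(n):
    c=optics.capture(n); pickle.dump(c,open(f'{n}.pkl','wb')); return c
def load(n): return pickle.load(open(f'{n}.pkl','rb'))
def px2w(c,u,v,z=None,d=None):
    K=np.array([[c['fx'],0,c['cx']],[0,c['fy'],c['cy']],[0,0,1.]])
    p=cv2.undistortPoints(np.array([[[u,v]]],float),K,np.array(c['dist'],float))[0,0]
    r=np.array([p[0],-p[1],-1.]); T=np.array(c['world_from_camera'])
    if z is not None:
        w=T[:3,:3]@r; return T[:3,3]+w*(z-T[2,3])/w[2]
    if d is None: d=np.median([x for x in c['depth'][int(v)-1:int(v)+2,int(u)-1:int(u)+2].ravel() if x>0])
    return T[:3,:3]@(r*d)+T[:3,3]
E
python3 - <<'E'
from h import *
print(ctrl.get_state())
a=cap('scene');b=cap('top')
cv2.imwrite('pics/a.png',cv2.resize(a['frame'],(768,576)));cv2.imwrite('pics/b.png',cv2.resize(b['frame'],(768,576)))
for c in(a,b):print(np.round(c['world_from_camera'],2),c['dist'],(c['depth']>0).mean())
E
```

```text
pics
{'time_s': 0.0, 'joint_positions': array([-1.32318081,  0.41193468, -0.01271128,  1.5970657 ,  0.00563196,
        1.13432288, -0.0822117 ]), 'qvel': array([-0.00067344,  0.000474  ,  0.00070647, -0.00055595, -0.00046284,
       -0.00127288,  0.0005597 ]), 'effort': array([-9.11172151e-05, -6.00622773e+01,  6.82162866e-01, -2.99413151e+01,
        1.37585614e-02,  1.03092633e-02, -1.01462518e-05]), 'tcp_pos': array([194.03837004, 593.70157841, 303.02246661]), 'eef_rot': array([ 5.56247323e-04,  8.09495579e-01,  5.87125360e-01, -6.39362672e-04]), 'force': array([-0.33558332, -0.11134113,  0.74972862]), 'wrist_torque': array([ 0.01781171, -0.03235899, -0.02444535]), 'gripper_width': 0.9996536218491059}
[[-8.90000e-01 -3.60000e-01  2.70000e-01  9.51460e+02]
 [ 4.50000e-01 -7.00000e-01  5.50000e-01  6.79060e+02]
 [-1.00000e-02  6.10000e-01  7.90000e-01  1.24192e+03]
 [ 0.00000e+00  0.00000e+00  0.00000e+00  1.00000e+00]] [-0.09433719  0.          0.          0.          0.        ] 0.9962565104166666
[[-2.00000e-02  9.90000e-01 -1.70000e-01  3.25400e+02]
 [-1.00000e+00 -3.00000e-02 -1.00000e-02 -1.05710e+02]
 [-2.00000e-02  1.70000e-01  9.90000e-01  1.38197e+03]
 [ 0.00000e+00  0.00000e+00  0.00000e+00  1.00000e+00]] [-0.14274444  0.          0.          0.          0.        ] 0.9960479736328125
```

View pics/a.png

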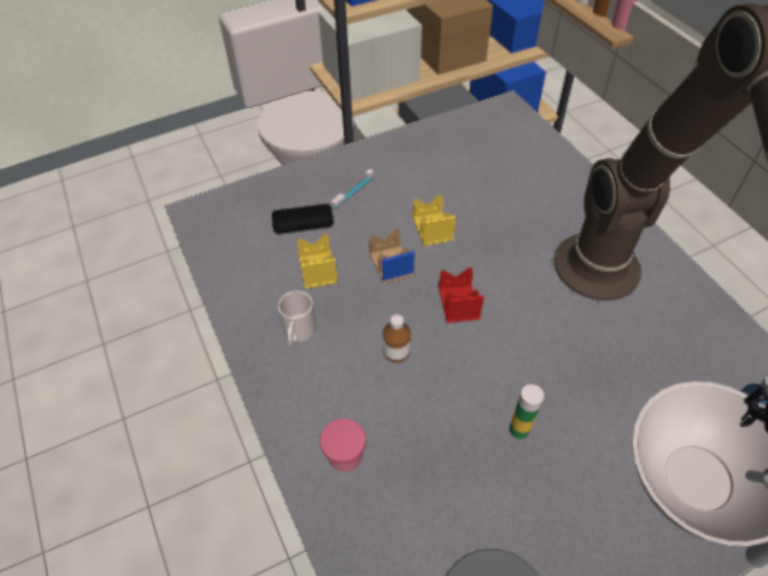

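View pics/b.png

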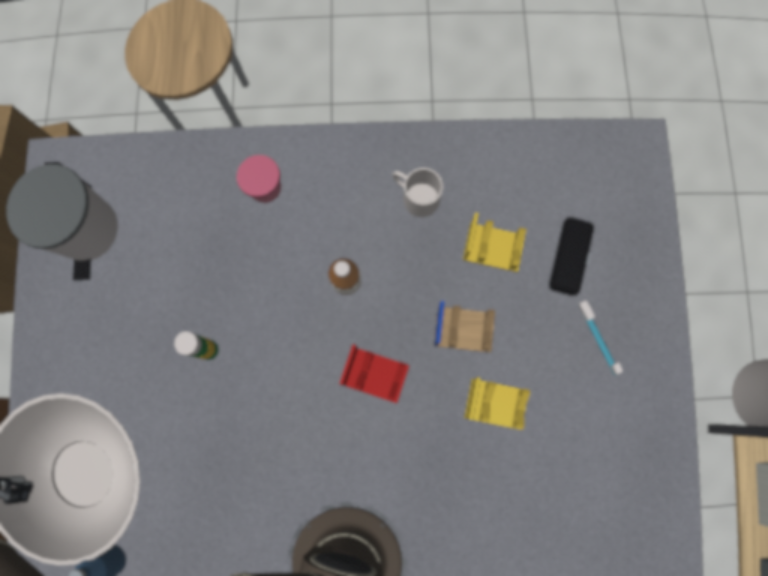

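The wooden rest with the blue plate is at scene (391,255) and top (465,327). The yellow ones (scene (434,220) and (317,262)) and the red one (460,295) are look-alikes. The tube is at scene (525,412). Next I'll take positions and a crop to confirm.

Run:
```python
from h import *
a=load('scene');b=load('top');s=1.5
for n,u,v in [('tubecap',531,394),('bottlecap',397,320),('cup',343,438),('mug',297,300)]:
    print('scene',n,np.round(px2w(a,u/s,v/s)))
for n,u,v in [('tubecap',187,343),('bottlecap',342,268),('cup',259,176),('mug',423,170),('blue top L',443,304),('blue top R',436,345),('base -x end L',494,310),('base -x R',492,352),('saddle2',489,330),('wood',470,329),('redplate',345,370),('case',572,256),('base',345,555),('grey',48,205),('yel1',470,240),('yel2',470,400)]:
    print('top',n,np.round(px2w(b,u/s,v/s)))
f=b['frame'][190:260,270:350];g=a['frame'][140:215,230:330];g2=a['frame'][245:300,325:380]
cv2.imwrite('pics/c.png',np.hstack([cv2.resize(x,(w,300),interpolation=3) for x,w in((f,343),(g,400))]))
# cloud segmentation of cradle from both cams
for c in(a,b):
    P=[]
    for v in range(384):
        for u in range(512):
            B,G,R=map(int,c['frame'][v,u])
            if B>100 and B>R*2 and B>G*1.4 and c['depth'][v,u]>0:
                p=px2w(c,u,v,d=c['depth'][v,u])
                if -5<p[2]<120 and p[0]>250 and abs(p[1])<300:P.append(p)
    P=np.array(P);print(len(P),np.round(P.min(0)),np.round(P.max(0)),np.round(P.mean(0)))
    np.save('/tmp/P.npy',P)
```

```text
scene tubecap [444. 288. 158.]
scene bottlecap [584.  -8. 126.]
scene cup [798. 169.  81.]
scene mug [ 746. -208.   61.]
top tubecap [442. 285. 160.]
top bottlecap [585. -10. 129.]
top cup [796. 166.  83.]
top mug [ 795. -177.   92.]
top blue top L [ 515. -207.   89.]
top blue top R [ 441. -196.    6.]
top base -x end L [ 512. -322.    3.]
top base -x R [ 423. -314.   -1.]
top saddle2 [ 466. -304.   35.]
top wood [ 472. -268.    9.]
top redplate [389. -10.  87.]
top case [ 617. -487.   41.]
top base [ 73. -18. 266.]
top grey [718. 572. 190.]
top yel1 [ 645. -267.   88.]
top yel2 [ 325. -257.   51.]
284 [ 443. -205.   15.] [ 525. -184.   93.] [ 484. -196.   57.]
53 [ 443. -206.   32.] [ 517. -192.   94.] [ 482. -198.   76.]
```

View pics/c.png

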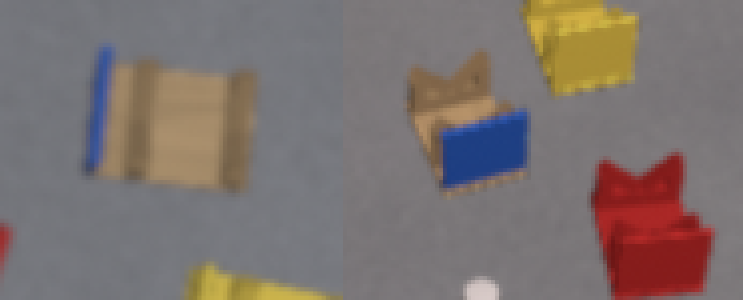

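The crop confirms it: pale wood with a blue end plate, and the yellow and red ones are different. The arm's kinematics aren't given, so I'll make a first move towards the tube and fit them from the joint readings.

play_rows(
  targets=[
    {"x": 15,"y": -25,"z": 10},
    {"x": 30,"y": -50,"z": 20},
    {"x": 45,"y": -75,"z": 30},
    {"x": 60,"y": -100,"z": 40},
    {"x": 75,"y": -125,"z": 50},
    {"x": 90,"y": -150,"z": 60},
    {"x": 105,"y": -175,"z": 70},
    {"x": 120,"y": -200,"z": 80},
    {"x": 120,"y": -200,"z": 80},
    {"x": 120,"y": -200,"z": 80},
  ],
)

```text
validation failed for argument at $.ta...
```

```bash
cat >> h.py <<'E'
def save():
    s=ctrl.get_state(); L=pickle.load(open('st.pkl','rb')) if __import__('os').path.exists('st.pkl') else []
    L.append(s); pickle.dump(L,open('st.pkl','wb'))
    print('t',round(s['time_s'],2),'q',np.round(s['joint_positions'],3),'p',np.round(s['tcp_pos'],1),'rot',np.round(s['eef_rot'],3),'F',np.round(s['force'],1),'g',round(s['gripper_width']*85.4,1)); return s
E
python3 -c "
from h import *
save()"
```

```text
t 0.1 q [-1.323  0.412 -0.013  1.597  0.006  1.134 -0.082] p [194.  593.8 303.1] rot [ 0.     0.809  0.587 -0.001] F [ 0.1  0.6 -0.3] g 85.0
```

play_rows(
  targets=[
    {"x": 15,"y": -25,"z": 10,"ax": 0,"ay": 0,"az": 0,"grip": 85},
    {"x": 30,"y": -50,"z": 20,"ax": 0,"ay": 0,"az": 0,"grip": 85},
    {"x": 45,"y": -75,"z": 30,"ax": 0,"ay": 0,"az": 0,"grip": 85},
    {"x": 60,"y": -100,"z": 40,"ax": 0,"ay": 0,"az": 0,"grip": 85},
    {"x": 75,"y": -125,"z": 50,"ax": 0,"ay": 0,"az": 0,"grip": 85},
    {"x": 90,"y": -150,"z": 60,"ax": 0,"ay": 0,"az": 0,"grip": 85},
    {"x": 105,"y": -175,"z": 70,"ax": 0,"ay": 0,"az": 0,"grip": 85},
    {"x": 120,"y": -200,"z": 80,"ax": 0,"ay": 0,"az": 0,"grip": 85},
    {"x": 120,"y": -200,"z": 80,"ax": 0,"ay": 0,"az": 0,"grip": 85},
    {"x": 120,"y": -200,"z": 80,"ax": 0,"ay": 0,"az": 0,"grip": 85},
  ],
  force=40,
)

```text
time_s: 0.93
tcp_pos: [315.3, 392.8, 384.6]
eef_rot: [-0.0, 0.811, 0.586, 0.001]
force: [-0.0, 0.5, -0.4]
gripper_width: 0.995
```

```bash
python3 -c "
from h import *
save()"
```

```text
t 0.93 q [-1.061  0.136  0.079  1.774 -0.011  1.231  0.273] p [315.3 392.8 384.6] rot [-0.     0.811  0.586  0.001] F [-0.   0.5 -0.4] g 85.0
```

```bash
cat >> h.py <<'E'
from scipy.spatial.transform import Rotation as Ro
def q2R(q): return Ro.from_quat([q[1],q[2],q[3],q[0]])
def goal(d_az,tilt,jaw_flip=1):
    """tool z pointing tilt rad below->horizontal: tilt=0 down, pi/2 horizontal toward azimuth d_az; jaws horizontal"""
    d=np.array([np.cos(d_az),np.sin(d_az),0]); z=np.sin(tilt)*d-np.cos(tilt)*np.array([0,0,1])
    x=np.array([-d[1],d[0],0])*jaw_flip; return Ro.from_matrix(np.c_[x,np.cross(z,x),z])
def rel(R1,R0): return (R1*R0.inv()).as_rotvec()
E
python3 - <<'E'
from h import *
s=ctrl.get_state();R=q2R(s['eef_rot'])
for az in(-57,-90):
  for t in(60,):
    for f in(1,-1): print(az,t,f,np.round(rel(goal(np.radians(az),np.radians(t),f),R),3))
E
```

```text
-57 60 1 [-0.652 -0.843 -0.612]
-57 60 -1 [-1.059  0.815  2.183]
-90 60 1 [-0.902 -0.651 -1.13 ]
-90 60 -1 [-0.707  0.977  1.693]
```

play_rows(
  targets=[
    {"x": 5,"y": 1,"z": -13,"ax": -0.065,"ay": -0.084,"az": -0.061,"grip": 85},
    {"x": 11,"y": 2,"z": -26,"ax": -0.13,"ay": -0.168,"az": -0.122,"grip": 85},
    {"x": 16,"y": 3,"z": -39,"ax": -0.195,"ay": -0.253,"az": -0.184,"grip": 85},
    {"x": 22,"y": 4,"z": -52,"ax": -0.26,"ay": -0.337,"az": -0.245,"grip": 85},
    {"x": 27,"y": 5,"z": -65,"ax": -0.326,"ay": -0.421,"az": -0.306,"grip": 85},
    {"x": 33,"y": 6,"z": -78,"ax": -0.391,"ay": -0.506,"az": -0.367,"grip": 85},
    {"x": 38,"y": 7,"z": -91,"ax": -0.456,"ay": -0.59,"az": -0.428,"grip": 85},
    {"x": 44,"y": 8,"z": -104,"ax": -0.522,"ay": -0.674,"az": -0.49,"grip": 85},
    {"x": 49,"y": 9,"z": -117,"ax": -0.587,"ay": -0.759,"az": -0.551,"grip": 85},
    {"x": 55,"y": 10,"z": -130,"ax": -0.652,"ay": -0.843,"az": -0.612,"grip": 85},
  ],
)

```text
time_s: 1.77
tcp_pos: [367.5, 405.8, 252.3]
eef_rot: [0.481, 0.829, 0.247, 0.142]
force: [0.4, -0.6, -0.3]
gripper_width: 1.0
```

Run:
```python
from h import *
import itertools
from scipy.optimize import least_squares
s=save();R=q2R(s['eef_rot']).as_matrix();print('toolz',R[:,2],'jaw',R[:,0])
L=pickle.load(open('st.pkl','rb'))
# generic model: product of axes; lengths along z per link + lateral y offsets
best=[]
def fk(q,sg,o,p):
    # p: off1..off8 (3 each reduced), joint axes z,y,z,y,z,y,z
    T=np.eye(3);x=np.array([0,0,0.])
    offs=np.zeros((8,3));offs[1,2]=p[0];offs[3,2]=p[1];offs[5,2]=p[2];offs[7,2]=p[3];offs[1,1]=p[4];offs[1,0]=p[5]
    for i in range(7):
        ax=[0,0,0];ax[2 if i%2==0 else 1]=sg[i]*q[i]+o[i]
        T=T@Ro.from_rotvec(ax).as_matrix(); x=x+T@offs[i+1]
    return x,T
# orientation decides signs; p decides positions
for s3 in itertools.product([1,-1],repeat=3):
    sg=[-1,1,s3[0],1,s3[1],1,s3[2]]
    def res(v):
        o=[v[6],0,0,0,0,0,v[7]];r=[]
        for t in L:
            x,T=fk(t['joint_positions'],sg,o,v[:6]); r+=list((x-t['tcp_pos'])/10)+list((Ro.from_matrix(T).inv()*q2R(t['eef_rot'])).as_rotvec()*10)
        return r
    for o7 in(0,1.57,3.14,-1.57):
        m=least_squares(res,[300,350,350,200,0,0,0,o7]);best.append((m.cost,sg,np.round(m.x,3)))
best.sort(key=lambda b:b[0])
for b in best[:4]:print(b)
```

```text
t 1.77 q [-1.441  0.669  0.242  1.699  0.641  1.537 -0.899] p [367.5 405.8 252.3] rot [0.481 0.829 0.247 0.142] F [ 0.4 -0.6 -0.3] g 85.4
toolz [ 0.47361449 -0.7275319  -0.49637349] jaw [ 0.83731037  0.54672254 -0.002409  ]
(np.float64(0.01171972432767755), [-1, 1, -1, 1, -1, 1, -1], array([ 2.84156e+02,  5.35313e+02,  4.48232e+02,  2.81136e+02,
       -4.40790e+01,  3.17000e+00, -7.00000e-03, -3.14800e+00]))
(np.float64(0.011719724327684148), [-1, 1, -1, 1, -1, 1, -1], array([ 2.84156e+02,  5.35313e+02,  4.48232e+02,  2.81136e+02,
       -4.40790e+01,  3.17000e+00, -7.00000e-03,  3.13500e+00]))
(np.float64(0.011719724327789272), [-1, 1, -1, 1, -1, 1, -1], array([ 2.84156e+02,  5.35313e+02,  4.48232e+02,  2.81136e+02,
       -4.40790e+01,  3.17000e+00, -7.00000e-03,  3.13500e+00]))
(np.float64(0.01171972432781949), [-1, 1, -1, 1, -1, 1, -1], array([ 2.84156e+02,  5.35313e+02,  4.48232e+02,  2.81136e+02,
       -4.40790e+01,  3.17000e+00, -7.00000e-03,  5.96840e+01]))
```

```bash
cat >> h.py <<'E'
from scipy.optimize import least_squares
LN=[284.156,535.313,448.232,281.136]
lo=np.array([-2.95,-.29,-1.47,.14,-1.03,.13,-2.86]);hi=np.array([2.95,1.99,1.44,2.54,4.17,1.85,2.86])
def fk(q,full=False):
    T=np.eye(3);x=np.zeros(3);sg=[-1,1,-1,1,-1,1,-1];o=[-.007,0,0,0,0,0,3.135];pts=[]
    off={0:(3.17,-44.079,LN[0]),2:(0,0,LN[1]),4:(0,0,LN[2]),6:(0,0,LN[3])}
    for i in range(7):
        a=[0,0,0];a[2 if i%2==0 else 1]=sg[i]*q[i]+o[i];T=T@Ro.from_rotvec(a).as_matrix()
        if i in off:x=x+T@np.array(off[i]);pts.append(x)
    return (x,T,pts)
def ik(p,R,q0,w=.02):
    def r(q):
        x,T,_=fk(q);return np.r_[(x-p)/10,(R*Ro.from_matrix(T).inv()).as_rotvec()*20,w*(q-q0)]
    m=least_squares(r,np.clip(q0,lo+.02,hi-.02),bounds=(lo+.01,hi-.01));x,T,pts=fk(m.x)
    return m.x,np.linalg.norm(x-p),np.degrees((R*Ro.from_matrix(T).inv()).magnitude()),pts
E
python3 - <<'E'
from h import *
s=ctrl.get_state();q=s['joint_positions']
b=load('top')
for u,v in[(60,398),(138,470),(10,420),(115,530),(85,475),(20,410)]:print('sink',u,v,np.round(px2w(b,u/1.5,v/1.5)))
P=np.array([443,287,68])
for az in(-20,-40,-57,-75,-90):
  for t in(70,80,88):
    G=goal(np.radians(az),np.radians(t));z=G.as_matrix()[:,2]
    a=ik(P-54*z,G,q); 
    # place
    D=goal(np.radians(-98),np.radians(t-90));zz=D.as_matrix()[:,2]
    c=ik(np.array([483,-260,66])-54*zz,D,a[0])
    print(az,t,np.round(a[0],2),np.round(a[1:3],1),'wr',np.round(a[3][2]),'| place',np.round(c[0],2),np.round(c[1:3],1),'wr',np.round(c[3][2]))
w=cap('wrist');cv2.imwrite('pics/d.png',w['frame'])
E
```

```text
sink 60 398 [339. 562. 116.]
sink 138 470 [189. 440.   3.]
sink 10 420 [294. 671. 118.]
sink 115 530 [ 76. 458.  79.]
sink 85 475 [177. 556.  10.]
sink 20 410 [315. 650. 118.]
-20 70 [-1.4   0.87  0.09  2.26  1.45  1.16 -1.56] [0. 0.] wr [147. 395. 183.] | place [ 1.26  0.91 -1.03  1.76  0.51  0.98 -0.05] [0. 0.] wr [ 467. -374.  381.]
-20 80 [-1.47  1.01  0.13  2.23  1.42  1.27 -1.65] [0. 0.] wr [133. 400. 126.] | place [ 1.06  0.72 -0.79  1.84  0.43  0.85 -0.04] [0. 0.] wr [ 475. -318.  396.]
-20 88 [-1.53  1.12  0.18  2.19  1.38  1.35 -1.7 ] [0. 0.] wr [128. 402.  80.] | place [ 0.79  0.59 -0.49  1.9   0.34  0.75 -0.02] [0. 0.] wr [ 481. -272.  401.]
-40 70 [-1.45  0.91  0.24  2.02  1.01  1.16 -1.27] [0. 0.] wr [202. 489. 183.] | place [ 0.86  0.65 -0.37  1.81 -0.13  0.86  0.5 ] [0. 0.] wr [ 467. -374.  381.]
-40 80 [-1.5   1.03  0.27  1.98  1.01  1.27 -1.33] [0. 0.] wr [190. 499. 126.] | place [ 0.69  0.57 -0.25  1.88 -0.05  0.77  0.37] [0. 0.] wr [ 475. -318.  396.]
-40 88 [-1.54  1.13  0.3   1.94  1.    1.35 -1.37] [0. 0.] wr [186. 502.  80.] | place [ 0.53  0.53 -0.14  1.93  0
[... 805 characters left out ...]
9  -0.25  0.77  0.56] [0. 0.] wr [ 475. -318.  396.]
-75 88 [-1.34  1.23  0.35  1.5   0.58  1.71 -1.06] [0. 0.] wr [356. 611.  80.] | place [ 0.38  0.52  0.06  1.95 -0.1   0.69  0.37] [0. 0.] wr [ 481. -272.  401.]
-90 70 [-1.19  1.09  0.32  1.44  0.37  1.67 -1.05] [0. 0.] wr [443. 602. 183.] | place [ 0.55  0.6   0.06  1.84 -0.44  0.91  0.78] [0. 0.] wr [ 467. -374.  381.]
-90 80 [-1.21  1.2   0.35  1.37  0.41  1.8  -1.04] [0. 0.] wr [443. 617. 126.] | place [ 0.46  0.55  0.06  1.9  -0.28  0.78  0.58] [0. 0.] wr [ 475. -318.  396.]
-90 88 [-1.31  1.32  0.52  1.34  0.35  1.84 -0.93] [0. 0.] wr [443. 622.  80.] | place [ 0.23  0.52  0.26  1.96 -0.25  0.7   0.52] [0. 0.] wr [ 481. -272.  401.]
```

View pics/d.png

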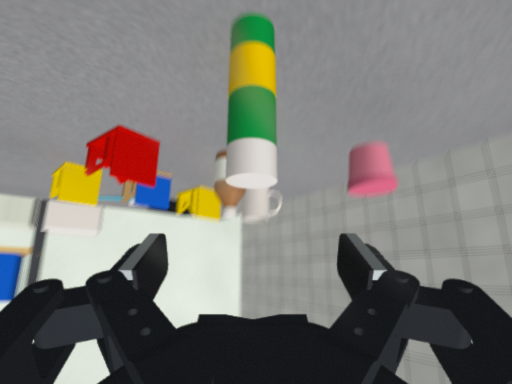

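```bash
cat >> h.py <<'E'
def rows(n,dp,rv): print([[round(float(a),3) for a in np.r_[np.array(dp)*k/n,np.array(rv)*k/n]] for k in range(1,n+1)])
E
python3 - <<'E'
from h import *
w=load('wrist')
for u,v in[(251,178),(252,165),(252,120),(252,110),(252,70),(252,30),(228,110),(276,110)]:print(u,v,np.round(px2w(w,u,v),1))
b=load('top');a=load('scene')
print(px2w(b,187/1.5,343/1.5,z=160),px2w(a,531/1.5,394/1.5,z=160))
s=save()
R=q2R(s['eef_rot']);G=goal(np.radians(-85),np.radians(70))
print('rv',rel(G,R))
for off in(124,54):
    z=G.as_matrix()[:,2];p=np.array([443,287,65])-off*z;print(p,p-s['tcp_pos'],ik(p,G,s['joint_positions'])[:3])
E
```

```text
251 178 [437.9 293.3 159.7]
252 165 [430.3 306.4 153.8]
252 120 [430.4 306.3 114.8]
252 110 [430.3 306.5 105.8]
252 70 [429.8 307.2  67.5]
252 30 [430.  306.8  23.9]
228 110 [420.3 283.1  97.4]
276 110 [557.8 177.9   1.2]
[441.86923986 285.00154612 160.        ] [445.06584235 288.46570948 160.        ]
t 1.82 q [-1.442  0.686  0.243  1.698  0.641  1.539 -0.903] p [367.2 405.5 245.2] rot [0.488 0.825 0.247 0.141] F [-0.6  0.  -7.4] g 84.5
rv [-0.14632698 -0.06011228 -0.48717985]
[432.84444857 403.07848403 107.41049777] [  65.66719619   -2.42726513 -137.80038488] (array([-1.25455309,  1.10153448,  0.30988046,  1.33439729,  0.40014399,
        1.75519779, -1.01725518]), np.float64(8.842382878186683e-05), np.float64(4.384128232489462e-05))
[438.57742115 337.55030756  83.46908774] [  71.40016878  -67.9554416  -161.74179491] (array([-1.22619382,  1.07894206,  0.31672561,  1.49084429,  0.4236022 ,
        1.61458767, -1.05203909]), np.float64(5.5039910627998e-05), np.float64(2.9176046492302792e-05))
```

Run:
```python
from h import *
r=np.radians
rv=rel(goal(r(-85),r(70)),goal(r(-57),r(60)));print(rv);rows(8,[64,-1,-147],rv)
print(save()['force'])
```

```text
[-0.16667436 -0.05739058 -0.48744108]
[[8.0, -0.125, -18.375, -0.021, -0.007, -0.061], [16.0, -0.25, -36.75, -0.042, -0.014, -0.122], [24.0, -0.375, -55.125, -0.063, -0.022, -0.183], [32.0, -0.5, -73.5, -0.083, -0.029, -0.244], [40.0, -0.625, -91.875, -0.104, -0.036, -0.305], [48.0, -0.75, -110.25, -0.125, -0.043, -0.366], [56.0, -0.875, -128.625, -0.146, -0.05, -0.427], [64.0, -1.0, -147.0, -0.167, -0.057, -0.487]]
t 1.82 q [-1.442  0.686  0.243  1.698  0.641  1.539 -0.903] p [367.2 405.5 245.2] rot [0.488 0.825 0.247 0.141] F [-0.6  0.  -7.4] g 84.5
[-5.64098511e-01  3.65575295e-03 -7.44172829e+00]
```

play_rows(
  targets=[
    {"x": 8,"y": 0,"z": -16,"ax": -0.021,"ay": -0.007,"az": -0.061,"grip": 85},
    {"x": 16,"y": 0,"z": -33,"ax": -0.042,"ay": -0.014,"az": -0.122,"grip": 85},
    {"x": 24,"y": 0,"z": -50,"ax": -0.063,"ay": -0.022,"az": -0.183,"grip": 85},
    {"x": 32,"y": 0,"z": -68,"ax": -0.083,"ay": -0.029,"az": -0.244,"grip": 85},
    {"x": 40,"y": 0,"z": -86,"ax": -0.104,"ay": -0.036,"az": -0.305,"grip": 85},
    {"x": 48,"y": 0,"z": -104,"ax": -0.125,"ay": -0.043,"az": -0.366,"grip": 85},
    {"x": 56,"y": 0,"z": -122,"ax": -0.146,"ay": -0.05,"az": -0.427,"grip": 85},
    {"x": 62,"y": 0,"z": -138,"ax": -0.16,"ay": -0.055,"az": -0.47,"grip": 85},
    {"x": 64,"y": 0,"z": -147,"ax": -0.167,"ay": -0.057,"az": -0.487,"grip": 85},
    {"x": 64,"y": 0,"z": -147,"ax": -0.167,"ay": -0.057,"az": -0.487,"grip": 85},
  ],
)

```text
time_s: 2.65
tcp_pos: [432.9, 403.2, 104.1]
eef_rot: [0.574, 0.818, 0.038, 0.022]
force: [-0.2, -0.9, 0.3]
gripper_width: 0.995
```

Run:
```python
from h import *
s=save();R=q2R(s['eef_rot']);M=R.as_matrix();w=cap('wrist');save();print(M[:,0],M[:,2])
cv2.imwrite('pics/e.png',w['frame'])
```

```text
t 2.65 q [-1.257  1.114  0.321  1.327  0.386  1.754 -1.001] p [432.9 403.2 104.1] rot [0.574 0.818 0.038 0.022] F [-0.2 -0.9  0.3] g 84.9
t 2.7 q [-1.258  1.112  0.321  1.328  0.387  1.755 -1.   ] p [432.7 403.9 105.7] rot [0.573 0.818 0.038 0.023] F [-0.4  0.3 -0.2] g 85.3
[ 0.99616525  0.0871364  -0.00787632] [ 0.07926977 -0.93698748 -0.34025103]
```

View pics/e.png

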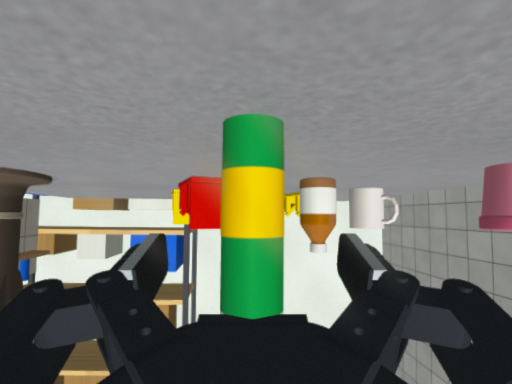

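The tube (columns 222–284) is centred between the fingers (columns 166 and 338). I'll advance and close.

play_rows(
  targets=[
    {"x": 1,"y": -13,"z": -5,"ax": 0,"ay": 0,"az": 0,"grip": 85},
    {"x": 2,"y": -26,"z": -10,"ax": 0,"ay": 0,"az": 0,"grip": 85},
    {"x": 4,"y": -39,"z": -14,"ax": 0,"ay": 0,"az": 0,"grip": 85},
    {"x": 5,"y": -52,"z": -19,"ax": 0,"ay": 0,"az": 0,"grip": 85},
    {"x": 6,"y": -65,"z": -24,"ax": 0,"ay": 0,"az": 0,"grip": 85},
    {"x": 6,"y": -65,"z": -24,"ax": 0,"ay": 0,"az": 0,"grip": 85},
    {"x": 6,"y": -65,"z": -24,"ax": 0,"ay": 0,"az": 0,"grip": 60},
    {"x": 6,"y": -65,"z": -24,"ax": 0,"ay": 0,"az": 0,"grip": 35},
    {"x": 6,"y": -65,"z": -24,"ax": 0,"ay": 0,"az": 0,"grip": 35},
    {"x": 6,"y": -65,"z": -24,"ax": 0,"ay": 0,"az": 0,"grip": 35},
  ],
  force=50,
)

```text
time_s: 3.53
tcp_pos: [438.9, 340.3, 83.5]
eef_rot: [0.573, 0.819, 0.038, 0.024]
force: [-0.3, 1.9, -0.9]
gripper_width: 0.499
```

play_rows(
  targets=[
    {"x": 0,"y": 0,"z": 0,"ax": 0,"ay": 0,"az": 0,"grip": 35},
    {"x": 0,"y": 0,"z": 0,"ax": 0,"ay": 0,"az": 0,"grip": 35},
    {"x": 0,"y": 0,"z": 0,"ax": 0,"ay": 0,"az": 0,"grip": 35},
    {"x": 0,"y": 0,"z": 0,"ax": 0,"ay": 0,"az": 0,"grip": 35},
    {"x": 0,"y": 0,"z": 4,"ax": 0,"ay": 0,"az": 0,"grip": 35},
    {"x": 0,"y": 0,"z": 10,"ax": 0,"ay": 0,"az": 0,"grip": 35},
    {"x": 0,"y": 0,"z": 20,"ax": 0,"ay": 0,"az": 0,"grip": 35},
    {"x": 0,"y": 0,"z": 32,"ax": 0,"ay": 0,"az": 0,"grip": 35},
    {"x": 0,"y": 0,"z": 40,"ax": 0,"ay": 0,"az": 0,"grip": 35},
    {"x": 0,"y": 0,"z": 40,"ax": 0,"ay": 0,"az": 0,"grip": 35},
  ],
  force=50,
)

```text
time_s: 4.37
tcp_pos: [439.9, 339.5, 125.3]
eef_rot: [0.572, 0.819, 0.037, 0.024]
force: [-0.2, -0.3, -0.5]
gripper_width: 0.496
```

Run:
```python
from h import *
s=save();w=cap('wrist');a=cap('scene')
cv2.imwrite('pics/f.png',np.hstack([w['frame'],cv2.resize(a['frame'][220:320,300:420],(288,384),interpolation=3)]))
```

```text
t 4.37 q [-1.237  1.025  0.34   1.495  0.426  1.655 -1.009] p [439.9 339.5 125.3] rot [0.572 0.819 0.037 0.024] F [-0.2 -0.3 -0.5] g 42.3
```

View pics/f.png

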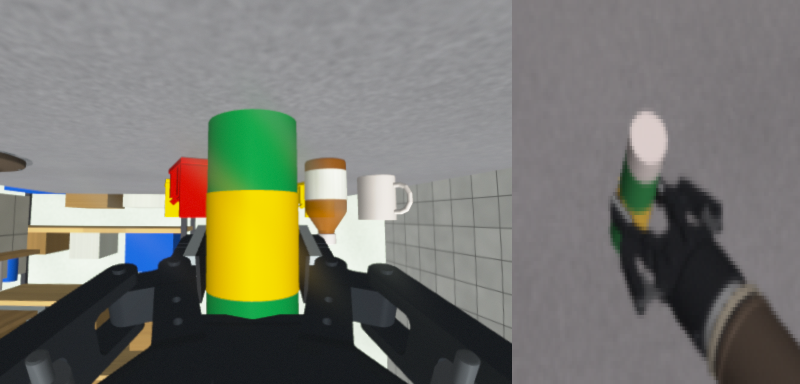

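The tube is held, and the opening reads 42 mm against its 44 mm diameter. Next: the cradle pose from the images already taken, and the transport path.

```bash
cat >> h.py <<'E'
def cloud(c,box):
    P=[];I=[]
    for v in range(384):
        for u in range(512):
            if c['depth'][v,u]>0:
                p=px2w(c,u,v,d=c['depth'][v,u])
                if all(box[i][0]<p[i]<box[i][1] for i in range(3)):P.append(p);I.append(c['frame'][v,u])
    return np.array(P),np.array(I,int)
E
python3 - <<'E'
from h import *
import pickle
b=load('top');a=load('scene')
for n,c in(('scene',a),('top',b)):
    P,I=cloud(c,[(400,560),(-350,-160),(6,110)])
    bl=(I[:,0]>1.4*I[:,2]);Q=P[bl]
    if n=='scene':
        F=Q[(Q[:,2]>20)&(Q[:,2]<80)];k=np.polyfit(F[:,0],F[:,1],1);print('face slope',k,np.std(F[:,1]-np.polyval(k,F[:,0])),'yaw of +x',90+np.degrees(np.arctan(k[0])))
    else:
        r=cv2.minAreaRect(P[:,:2].astype(np.float32));print('rect',r,len(P)); r=cv2.minAreaRect(Q[:,:2].astype(np.float32));print('bluerect',r)
    W=P[~bl];print(n,'wood mean',W.mean(0),W.min(0),W.max(0),'blue',Q.mean(0))
    r=cv2.minAreaRect(P[P[:,2]<140][:,:2].astype(np.float32));print(n,r)
E
```

```text
face slope [-1.23151613e-01 -1.36420238e+02] 5.023052765331454 yaw of +x 82.97928271419339
scene wood mean [ 475.05713563 -270.96442071   30.21509583] [ 426.92912709 -329.94379246    6.03443159] [ 555.02026363 -188.59021372   85.76356294] blue [ 482.93879226 -196.18734442   56.32197071]
scene ((497.5558776855469, -257.0176086425781), (130.09658813476562, 132.50054931640625), 82.7129135131836)
rect ((481.40130615234375, -254.75082397460938), (149.01051330566406, 183.60031127929688), 2.683331251144409) 979
bluerect ((480.0155334472656, -200.1026611328125), (6.694526195526123, 82.01726531982422), 81.68879699707031)
top wood mean [ 471.8412736  -258.74098813   25.95622148] [ 403.44264457 -349.93832651    6.00576114] [ 556.45006146 -163.08524211   93.617192  ] blue [ 481.61653791 -198.86095184   70.39800297]
top ((481.40130615234375, -254.75082397460938), (149.01051330566406, 183.60031127929688), 2.683331251144409)
```

```bash
cat >> h.py <<'E'
r_=np.radians
Rg=goal(r_(-85),r_(70))
foot_t=Rg.as_matrix().T@(np.array([442.7,287.7,0])-np.array([439.1,339.8,83.2])); foot_t[0]=0
def place(origin,yaw,x,h,tilt=-20):
    """TCP pose with foot centre at cradle (x,0,66+h)"""
    G=goal(r_(yaw-180),r_(tilt)); f=np.r_[np.array(origin)+x*np.array([np.cos(r_(yaw)),np.sin(r_(yaw))]),66+h]
    return f-G.as_matrix()@foot_t,G
E
python3 - <<'E'
from h import *
print('foot_t',foot_t)
p0=np.array([439.1,339.1,122.9]);q=ctrl.get_state()['joint_positions']
p1,G=place((470,-278),82.3,65,80);print('over',p1)
rv=rel(G,Rg);print('rv',rv,np.linalg.norm(rv))
# waypoint mid: up & over
mid=np.array([520,60,330.]);Gm=Ro.from_rotvec(rv*.55)*Rg
qq=q
for P,A,B in((p0,mid,(0,.55)),(mid,p1,(.55,1))):
    for k in np.linspace(.25,1,4):
        qq,e,er,pts=ik(P+(A-P)*k,Ro.from_rotvec(rv*(B[0]+(B[1]-B[0])*k))*Rg,qq,.05);print(np.round(qq,2),round(e,1),round(er,1),np.round(pts[1]),np.round(pts[2]))
qq2=ik(place((470,-278),82.3,65,0)[0],G,qq);print(qq2)
print('tilt mid toolz',Gm.as_matrix()[:,2])
print('rv1',.55*rv,'d1',mid-p0,'rv2',rel(G,Gm),'d2',p1-mid)
E
```

```text
foot_t [  0.         -60.32367174  77.52260014]
over [ 467.56145143 -296.03589423  198.21550444]
rv [ 1.57299817 -0.03706976 -0.17402452] 1.5830293599260066
[-1.16  0.79  0.35  1.68  0.44  1.46 -0.99] 0.0 0.0 [198. 334. 659.] [442. 506. 325.]
[-1.05  0.58  0.36  1.8   0.44  1.32 -0.9 ] 0.0 0.0 [188. 232. 733.] [466. 399. 424.]
[-0.91  0.39  0.39  1.86  0.39  1.22 -0.73] 0.0 0.0 [162. 132. 780.] [490. 282. 514.]
[-0.74  0.25  0.43  1.84  0.27  1.18 -0.48] 0.0 0.0 [129.  57. 803.] [512. 159. 593.]
[-0.54  0.2   0.47  1.95  0.11  1.   -0.2 ] 0.0 0.0 [117.  18. 809.] [499.  22. 573.]
[-0.26  0.24  0.48  1.98 -0.14  0.92  0.2 ] 0.0 0.0 [135. -10. 805.] [ 485. -116.  545.]
[ 0.05  0.35  0.45  1.94 -0.39  0.97  0.6 ] 0.0 0.0 [182. -55. 788.] [ 470. -255.  508.]
[ 0.33  0.51  0.41  1.82 -0.54  1.13  0.89] 0.0 0.0 [ 234. -129.  752.] [ 455. -391.  462.]
(array([ 0.36854964,  0.62020252,  0.36465983,  1.86027456, -0.61304873,
        0.99105613,  0.9751424 ]), np.float64(2.5874679454568763e-05), np.float64(1.5301053230868506e-05), [array([-13.21839772, -42.16967041, 284.156     ]), array([ 276.22208608, -156.28491377,  719.77271862]), array([ 454.67819889, -391.32307262,  382.39695554]), array([ 467.56145936, -296.03589639,  118.21552898])])
tilt mid toolz [ 0.02999243 -0.35130984 -0.93577874]
rv1 [ 0.865149   -0.02038837 -0.09571349] d1 [  80.9 -279.1  207.1] rv2 [ 0.70784918 -0.01668139 -0.07831103] d2 [ -52.43854857 -356.03589423 -131.78449556]
```

play_rows(
  targets=[
    {"x": 6,"y": -18,"z": 24,"ax": 0.06,"ay": -0.001,"az": -0.007,"grip": 35},
    {"x": 14,"y": -44,"z": 50,"ax": 0.15,"ay": -0.004,"az": -0.017,"grip": 35},
    {"x": 22,"y": -74,"z": 76,"ax": 0.25,"ay": -0.006,"az": -0.028,"grip": 35},
    {"x": 31,"y": -105,"z": 102,"ax": 0.35,"ay": -0.008,"az": -0.039,"grip": 35},
    {"x": 40,"y": -136,"z": 126,"ax": 0.45,"ay": -0.011,"az": -0.05,"grip": 35},
    {"x": 49,"y": -167,"z": 149,"ax": 0.55,"ay": -0.013,"az": -0.061,"grip": 35},
    {"x": 58,"y": -198,"z": 170,"ax": 0.65,"ay": -0.015,"az": -0.072,"grip": 35},
    {"x": 67,"y": -229,"z": 188,"ax": 0.74,"ay": -0.017,"az": -0.082,"grip": 35},
    {"x": 75,"y": -258,"z": 200,"ax": 0.81,"ay": -0.019,"az": -0.09,"grip": 35},
    {"x": 81,"y": -279,"z": 207,"ax": 0.865,"ay": -0.02,"az": -0.096,"grip": 35},
  ],
  force=50,
)

```text
time_s: 5.3
tcp_pos: [520.4, 55.9, 332.4]
eef_rot: [0.176, 0.984, -0.022, 0.019]
force: [0.9, -0.7, -1.9]
gripper_width: 0.497
```

play_rows(
  targets=[
    {"x": -4,"y": -24,"z": 0,"ax": 0.05,"ay": -0.001,"az": -0.005,"grip": 35},
    {"x": -9,"y": -58,"z": 0,"ax": 0.12,"ay": -0.003,"az": -0.013,"grip": 35},
    {"x": -15,"y": -94,"z": -4,"ax": 0.2,"ay": -0.005,"az": -0.022,"grip": 35},
    {"x": -21,"y": -132,"z": -10,"ax": 0.28,"ay": -0.007,"az": -0.031,"grip": 35},
    {"x": -27,"y": -170,"z": -20,"ax": 0.36,"ay": -0.008,"az": -0.04,"grip": 35},
    {"x": -33,"y": -208,"z": -32,"ax": 0.44,"ay": -0.01,"az": -0.049,"grip": 35},
    {"x": -38,"y": -246,"z": -46,"ax": 0.52,"ay": -0.012,"az": -0.058,"grip": 35},
    {"x": -44,"y": -284,"z": -60,"ax": 0.6,"ay": -0.014,"az": -0.066,"grip": 35},
    {"x": -49,"y": -322,"z": -74,"ax": 0.66,"ay": -0.016,"az": -0.073,"grip": 35},
    {"x": -52,"y": -356,"z": -86,"ax": 0.708,"ay": -0.017,"az": -0.078,"grip": 35},
  ],
  force=50,
)

```text
time_s: 6.13
tcp_pos: [466.3, -298.8, 242.7]
eef_rot: [-0.175, 0.982, -0.065, 0.012]
force: [1.3, -0.8, -1.6]
gripper_width: 0.499
```

play_rows(
  targets=[
    {"x": 0,"y": 0,"z": -5,"ax": 0,"ay": 0,"az": 0,"grip": 35},
    {"x": 0,"y": 0,"z": -12,"ax": 0,"ay": 0,"az": 0,"grip": 35},
    {"x": 0,"y": 0,"z": -20,"ax": 0,"ay": 0,"az": 0,"grip": 35},
    {"x": 0,"y": 0,"z": -28,"ax": 0,"ay": 0,"az": 0,"grip": 35},
    {"x": 0,"y": 0,"z": -36,"ax": 0,"ay": 0,"az": 0,"grip": 35},
    {"x": 0,"y": 0,"z": -42,"ax": 0,"ay": 0,"az": 0,"grip": 35},
    {"x": 0,"y": 0,"z": -46,"ax": 0,"ay": 0,"az": 0,"grip": 35},
    {"x": 0,"y": 0,"z": -46,"ax": 0,"ay": 0,"az": 0,"grip": 35},
    {"x": 0,"y": 0,"z": -46,"ax": 0,"ay": 0,"az": 0,"grip": 35},
    {"x": 0,"y": 0,"z": -46,"ax": 0,"ay": 0,"az": 0,"grip": 35},
  ],
  force=50,
)

```text
time_s: 6.97
tcp_pos: [468.4, -295.9, 198.4]
eef_rot: [-0.173, 0.983, -0.063, 0.012]
force: [-0.2, -0.3, -1.7]
gripper_width: 0.499
```

Run:
```python
from h import *
s=save();w=cap('wrist');a=cap('scene');b=cap('top')
cv2.imwrite('pics/g.png',np.hstack([cv2.resize(w['frame'],(480,360)),cv2.resize(a['frame'][110:210,205:290],(306,360),interpolation=3)]))
M=q2R(s['eef_rot']).as_matrix();print(M[:,0],M[:,2],'foot',s['tcp_pos']+M@foot_t,'tubeaxis',-M@np.array([0,0,0]))
for n,c in(('scene',a),('top',b),('wrist',w)):
    P,I=cloud(c,[(430,540),(-380,-150),(6,200)])
    B,G,R=I.T;bl=(B>1.5*R)&(B>1.3*G)&(B>60)
    print(n,'blue',bl.sum(),P[bl].mean(0) if bl.any() else '')
    g=(G>1.3*R)&(G>1.2*B)&(G>50);ye=(R>1.5*B)&(G>1.2*B)&(R>120)&(G>90)&(P[:,2]>90)
    for nm,m in(('green',g),('yel',ye)):
        if m.any():print(n,nm,m.sum(),P[m].mean(0),P[m].min(0),P[m].max(0))
```

```text
t 6.97 q [ 0.256  0.538  0.514  1.808 -0.599  1.149  0.936] p [ 468.4 -295.9  198.4] rot [-0.173  0.983 -0.063  0.012] F [-0.2 -0.3 -1.7] g 42.6
[ 0.99168344 -0.12869414  0.00133486] [ 0.04521694  0.33868186 -0.93981382] foot [ 479.14898662 -213.40849554  146.10795786] tubeaxis [0. 0. 0.]
scene blue 296 [ 483.71139104 -196.58302139   55.79506158]
scene green 185 [ 477.79843505 -237.8975245   156.98746818] [ 448.30678965 -342.29684249  125.4082902 ] [ 500.08655292 -206.99428682  199.94280692]
scene yel 107 [ 474.92963404 -269.84248568  163.01844932] [ 451.07073014 -295.80761481  145.27022607] [ 495.86083857 -245.25998533  176.11325175]
top blue 79 [ 481.4604842  -198.69499483   72.16587127]
top green 159 [ 475.75599796 -228.56035257  163.26697318] [ 457.26320445 -245.52801648  143.8885283 ] [ 495.4993345  -212.46589105  172.41184227]
top yel 214 [ 471.33330219 -266.15827234  163.55156112] [ 448.72204975 -291.1272595   138.23931866] [ 491.87123817 -208.88367287  199.84903845]
wrist blue 443 [ 479.4923173  -202.90054579   84.65083264]
wrist green 8359 [ 473.7676429  -243.28643784  163.77178367] [ 445.02403457 -306.32941692  148.54365465] [ 498.19159961 -211.63100759  169.2129709 ]
wrist yel 10026 [ 470.48635986 -271.37596432  164.24731094] [ 446.69922049 -304.75748283  148.36396276] [ 526.55520768 -242.45815654  198.71639782]
```

View pics/g.png

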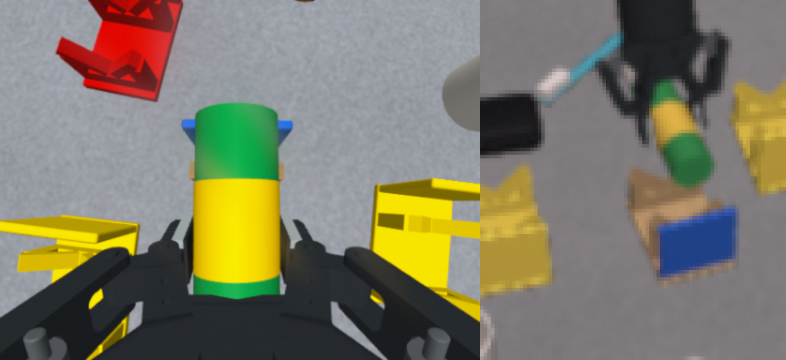

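Run:
```python
from h import *
w=load('wrist')
P,I=cloud(w,[(440,510),(-310,-205),(120,180)]);B,G,R=I.T
m=((G>1.3*R)&(G>1.2*B)&(G>50))|((R>1.5*B)&(G>1.2*B)&(R>120)&(G>90));m&=(P[:,1]>-285);P=P[m]
def res(v):
    d=np.array([v[2],1,v[3]]);d/=np.linalg.norm(d);a=np.array([v[0],-250,v[1]]);k=P-a
    return np.linalg.norm(k-np.outer(k@d,d),axis=1)-22
f=least_squares(res,[473,146,.13,0],loss='soft_l1');v=f.x;print('axis at y-250:',v[:2],'dx/dy',v[2],'yaw',90-np.degrees(np.arctan(v[2])),'pitch deg(foot up +)',np.degrees(np.arctan(v[3])),'rms',np.std(res(v)),P[:,1].max())
Pb,Ib=cloud(w,[(420,540),(-225,-170),(60,100)]);B,G,R=Ib.T
bl=(B>1.5*R)&(B>1.3*G)&(B>60);Q=Pb[bl];print('blue',Q.min(0),Q.max(0),len(Q))
T=Q[Q[:,2]>86];k=np.polyfit(T[:,0],T[:,1],1);print('top slab',len(T),T.mean(0),'yaw',90+np.degrees(np.arctan(k[0])),T[T[:,0].argmin()],T[T[:,0].argmax()])
r=cv2.minAreaRect(T[:,:2].astype(np.float32));print(r)
# wood near
W=(R>1.25*B)&(R<2.2*B)
Pw,Iw=cloud(w,[(420,540),(-345,-205),(8,80)]);B,G,R=Iw.T;W=(R>1.2*B)&(R<2.4*B)&(abs(R-G)>10)
print('wood',W.sum());Z=Pw[W]
if len(Z):print(Z.min(0),Z.max(0));Z=Z[Z[:,2]>62];print(len(Z),Z.min(0) if len(Z) else'',Z.max(0) if len(Z) else '')
cv2.imwrite('pics/h.png',cv2.resize(w['frame'][100:220,170:340],(765,540),interpolation=3))
```

```text
axis at y-250: [473.11138341 145.56166331] dx/dy 0.12941233248777922 yaw 82.62620164301003 pitch deg(foot up +) -0.4778059212988776 rms 0.5186256249043296 -211.63100758592768
blue [ 438.59746128 -210.53793903   60.14520364] [ 520.95623552 -193.04294172   91.65429005] 433
top slab 302 [ 481.97181089 -202.30378841   89.39713995] yaw 82.0513998697745 [ 438.59746128 -198.69759248   89.20919909] [ 520.95623552 -205.97561505   88.10402153]
((479.8154296875, -201.78819274902344), (7.158137798309326, 82.96371459960938), 82.03805541992188)
wood 185
[ 435.40011061 -245.13135187   41.66096545] [ 515.38531501 -221.03633413   66.59478096]
127 [ 436.0892743  -244.95738795   62.00545814] [ 514.98454962 -221.03633413   66.59478096]
```

View pics/h.png

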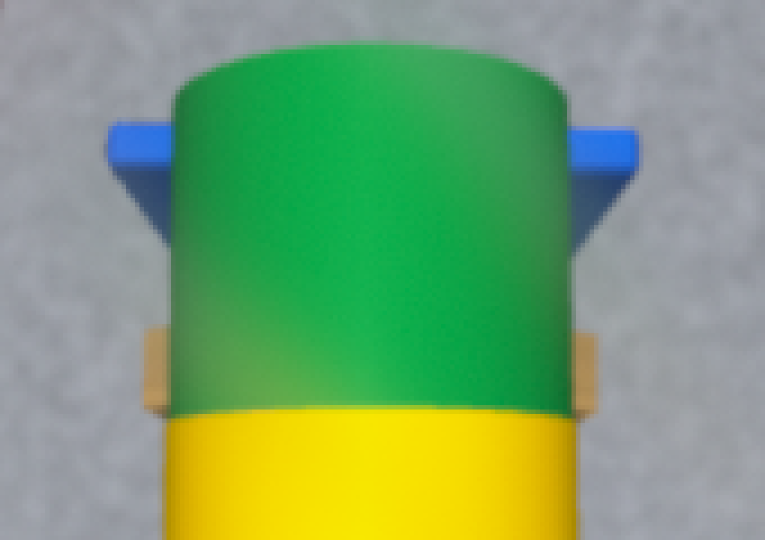

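Tube axis x = 473.1 and V axis x = 473.05 at y = −250, and the foot is about 5 mm short of the plate. That is well aligned, so I'll descend with a tiny angle correction.

play_rows(
  targets=[
    {"x": 0,"y": 0,"z": -4,"ax": 0.004,"ay": 0,"az": -0.005,"grip": 35},
    {"x": 0,"y": 0,"z": -11,"ax": 0.008,"ay": 0,"az": -0.01,"grip": 35},
    {"x": 0,"y": 0,"z": -19,"ax": 0.008,"ay": 0,"az": -0.01,"grip": 35},
    {"x": 0,"y": 0,"z": -28,"ax": 0.008,"ay": 0,"az": -0.01,"grip": 35},
    {"x": 0,"y": 0,"z": -37,"ax": 0.008,"ay": 0,"az": -0.01,"grip": 35},
    {"x": 0,"y": 0,"z": -46,"ax": 0.008,"ay": 0,"az": -0.01,"grip": 35},
    {"x": 0,"y": 0,"z": -53,"ax": 0.008,"ay": 0,"az": -0.01,"grip": 35},
    {"x": 0,"y": 0,"z": -58,"ax": 0.008,"ay": 0,"az": -0.01,"grip": 35},
    {"x": 0,"y": 0,"z": -61,"ax": 0.008,"ay": 0,"az": -0.01,"grip": 35},
    {"x": 0,"y": 0,"z": -62,"ax": 0.008,"ay": 0,"az": -0.01,"grip": 35},
  ],
  force=50,
)

```text
time_s: 7.95
tcp_pos: [468.0, -295.8, 135.3]
eef_rot: [-0.177, 0.982, -0.069, 0.012]
force: [-0.1, -0.6, -1.8]
gripper_width: 0.5
```

play_rows(
  targets=[
    {"x": 0,"y": 0,"z": -2,"ax": 0,"ay": 0,"az": 0,"grip": 35},
    {"x": 0,"y": 0,"z": -4,"ax": 0,"ay": 0,"az": 0,"grip": 35},
    {"x": 0,"y": 0,"z": -6,"ax": 0,"ay": 0,"az": 0,"grip": 35},
    {"x": 0,"y": 0,"z": -8,"ax": 0,"ay": 0,"az": 0,"grip": 35},
    {"x": 0,"y": 0,"z": -10,"ax": 0,"ay": 0,"az": 0,"grip": 35},
    {"x": 0,"y": 0,"z": -11,"ax": 0,"ay": 0,"az": 0,"grip": 35},
    {"x": 0,"y": 0,"z": -12,"ax": 0,"ay": 0,"az": 0,"grip": 35},
    {"x": 0,"y": 0,"z": -13,"ax": 0,"ay": 0,"az": 0,"grip": 35},
    {"x": 0,"y": 0,"z": -14,"ax": 0,"ay": 0,"az": 0,"grip": 35},
    {"x": 0,"y": 0,"z": -14,"ax": 0,"ay": 0,"az": 0,"grip": 35},
  ],
  force=50,
)

```text
time_s: 8.78
tcp_pos: [468.1, -295.9, 121.8]
eef_rot: [-0.177, 0.982, -0.069, 0.012]
force: [-1.3, -0.0, -0.6]
gripper_width: 0.494
```

play_rows(
  targets=[
    {"x": 0,"y": 0,"z": -0.5,"ax": 0,"ay": 0,"az": 0,"grip": 35},
    {"x": 0,"y": 0,"z": -1,"ax": 0,"ay": 0,"az": 0,"grip": 35},
    {"x": 0,"y": 0,"z": -1.5,"ax": 0,"ay": 0,"az": 0,"grip": 35},
    {"x": 0,"y": 0,"z": -2,"ax": 0,"ay": 0,"az": 0,"grip": 35},
    {"x": 0,"y": 0,"z": -2.5,"ax": 0,"ay": 0,"az": 0,"grip": 35},
    {"x": 0,"y": 0,"z": -2.5,"ax": 0,"ay": 0,"az": 0,"grip": 35},
    {"x": 0,"y": 0,"z": -3,"ax": 0,"ay": 0,"az": 0,"grip": 35},
    {"x": 0,"y": 0,"z": -3,"ax": 0,"ay": 0,"az": 0,"grip": 35},
    {"x": 0,"y": 0,"z": -3,"ax": 0,"ay": 0,"az": 0,"grip": 35},
    {"x": 0,"y": 0,"z": -3,"ax": 0,"ay": 0,"az": 0,"grip": 35},
  ],
  force=50,
)

```text
time_s: 9.62
tcp_pos: [468.0, -295.9, 119.0]
eef_rot: [-0.177, 0.982, -0.069, 0.012]
force: [-1.2, 0.6, 2.2]
gripper_width: 0.505
```

Run:
```python
from h import *
s=save();w=cap('wrist')
P,I=cloud(w,[(440,510),(-285,-195),(50,110)]);B,G,R=I.T
m=((G>1.3*R)&(G>1.2*B)&(G>50))|((R>1.5*B)&(G>1.2*B)&(R>120)&(G>90));P=P[m]
def res(v):
    d=np.array([v[2],1,v[3]]);d/=np.linalg.norm(d);a=np.array([v[0],-250,v[1]]);k=P-a
    return np.linalg.norm(k-np.outer(k@d,d),axis=1)-22
v=least_squares(res,[473,70,.13,0],loss='soft_l1').x;print(len(P),v,'pitch',np.degrees(v[3]),'foot y',P[:,1].max())
```

```text
t 9.62 q [ 0.3    0.649  0.462  1.85  -0.684  1.029  1.026] p [ 468.  -295.9  119. ] rot [-0.177  0.982 -0.069  0.012] F [-1.2  0.6  2.2] g 43.1
16436 [ 4.73170212e+02  6.65069798e+01  1.38997874e-01 -5.29004673e-03] pitch -0.3030973511900598 foot y -202.85524179708156
```

play_rows(
  targets=[
    {"x": 0,"y": 0,"z": -0.4,"ax": 0,"ay": 0,"az": 0,"grip": 35},
    {"x": 0,"y": 0,"z": -0.8,"ax": 0,"ay": 0,"az": 0,"grip": 35},
    {"x": 0,"y": 0,"z": -0.8,"ax": 0,"ay": 0,"az": 0,"grip": 35},
    {"x": 0,"y": 0,"z": -0.8,"ax": 0,"ay": 0,"az": 0,"grip": 35},
    {"x": 0,"y": 0,"z": -0.8,"ax": 0,"ay": 0,"az": 0,"grip": 35},
    {"x": 0,"y": 0,"z": -0.8,"ax": 0,"ay": 0,"az": 0,"grip": 35},
    {"x": 0,"y": 0,"z": -0.8,"ax": 0,"ay": 0,"az": 0,"grip": 35},
    {"x": 0,"y": 0,"z": -0.8,"ax": 0,"ay": 0,"az": 0,"grip": 35},
    {"x": 0,"y": 0,"z": -0.8,"ax": 0,"ay": 0,"az": 0,"grip": 35},
    {"x": 0,"y": 0,"z": -0.8,"ax": 0,"ay": 0,"az": 0,"grip": 35},
  ],
  force=50,
)

```text
time_s: 10.5
tcp_pos: [468.1, -295.9, 118.8]
eef_rot: [-0.177, 0.982, -0.069, 0.012]
force: [-3.4, 1.3, 7.6]
gripper_width: 0.497
```

Run:
```python
from h import *
s=save();w=cap('wrist');cv2.imwrite('pics/i.png',w['frame'])
```

```text
t 10.5 q [ 0.301  0.649  0.462  1.851 -0.685  1.028  1.027] p [ 468.1 -295.9  118.8] rot [-0.177  0.982 -0.069  0.012] F [-3.4  1.3  7.6] g 42.5
```

View pics/i.png

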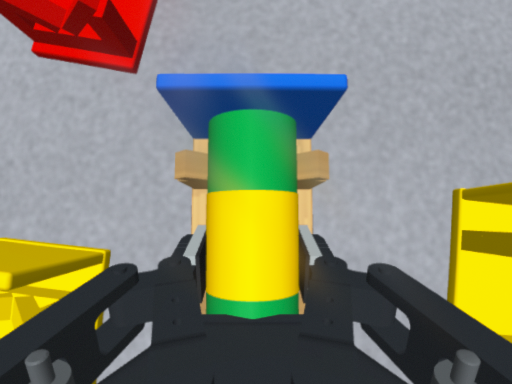

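It is down in the saddles: height has stopped at 118.8 and contact force is 7.6 N. In the picture the foot edge is at (252,110), just short of the plate. I'll check the gap before letting go.

Run:
```python
from h import *
w=load('wrist');print('foot crest',px2w(w,252,110.5,z=88),'plate top inner edge',[px2w(w,u,88,z=90) for u in(165,340)],px2w(w,252,92))
```

```text
foot crest [ 478.02880674 -214.38826294   88.        ] plate top inner edge [array([ 442.32998818, -199.87673059,   90.        ]), array([ 516.79306627, -210.17767767,   90.        ])] [ 479.28792746 -205.33668327   86.30753116]
```

The gap reads about 8–9 mm. That is allowed, but I'll slide the tube 4 mm towards the plate with the load eased, then let go.

play_rows(
  targets=[
    {"x": 0,"y": 0,"z": 0.8,"ax": 0,"ay": 0,"az": 0,"grip": 35},
    {"x": 0,"y": 0,"z": 1.2,"ax": 0,"ay": 0,"az": 0,"grip": 35},
    {"x": 0.1,"y": 1,"z": 1.2,"ax": 0,"ay": 0,"az": 0,"grip": 35},
    {"x": 0.3,"y": 2,"z": 1.2,"ax": 0,"ay": 0,"az": 0,"grip": 35},
    {"x": 0.4,"y": 3,"z": 1.2,"ax": 0,"ay": 0,"az": 0,"grip": 35},
    {"x": 0.5,"y": 4,"z": 1.2,"ax": 0,"ay": 0,"az": 0,"grip": 35},
    {"x": 0.5,"y": 4,"z": 0.8,"ax": 0,"ay": 0,"az": 0,"grip": 35},
    {"x": 0.5,"y": 4,"z": 0.4,"ax": 0,"ay": 0,"az": 0,"grip": 35},
    {"x": 0.5,"y": 4,"z": 0.4,"ax": 0,"ay": 0,"az": 0,"grip": 35},
    {"x": 0.5,"y": 4,"z": 0.4,"ax": 0,"ay": 0,"az": 0,"grip": 35},
  ],
  force=50,
)

```text
time_s: 11.38
tcp_pos: [468.6, -291.6, 118.8]
eef_rot: [-0.177, 0.982, -0.068, 0.012]
force: [-2.0, 1.5, 5.1]
gripper_width: 0.502
```

play_rows(
  targets=[
    {"x": 0,"y": 0,"z": 0,"ax": 0,"ay": 0,"az": 0,"grip": 46},
    {"x": 0,"y": 0,"z": 0,"ax": 0,"ay": 0,"az": 0,"grip": 50},
    {"x": 0,"y": 0,"z": 0,"ax": 0,"ay": 0,"az": 0,"grip": 54},
    {"x": 0,"y": 0,"z": 0,"ax": 0,"ay": 0,"az": 0,"grip": 58},
    {"x": 0,"y": 0,"z": 0,"ax": 0,"ay": 0,"az": 0,"grip": 62},
    {"x": 0,"y": 0,"z": 0,"ax": 0,"ay": 0,"az": 0,"grip": 66},
    {"x": 0,"y": 0,"z": 0,"ax": 0,"ay": 0,"az": 0,"grip": 66},
    {"x": 0,"y": 0,"z": 0,"ax": 0,"ay": 0,"az": 0,"grip": 66},
    {"x": 0,"y": 0,"z": 0,"ax": 0,"ay": 0,"az": 0,"grip": 66},
    {"x": 0,"y": 0,"z": 0,"ax": 0,"ay": 0,"az": 0,"grip": 66},
  ],
  force=20,
)

```text
time_s: 12.22
tcp_pos: [468.6, -291.9, 118.5]
eef_rot: [-0.177, 0.982, -0.069, 0.012]
force: [0.5, 0.4, -0.8]
gripper_width: 0.776
```

Run:
```python
from h import *
s=save();w=cap('wrist')
P,I=cloud(w,[(440,510),(-285,-206),(50,110)]);B,G,R=I.T
m=((G>1.3*R)&(G>1.2*B)&(G>50))|((R>1.5*B)&(G>1.2*B)&(R>120)&(G>90));P=P[m]
def res(v):
    d=np.array([v[2],1,v[3]]);d/=np.linalg.norm(d);a=np.array([v[0],-250,v[1]]);k=P-a
    return np.linalg.norm(k-np.outer(k@d,d),axis=1)-22
v=least_squares(res,[473,70,.13,0],loss='soft_l1').x;print(len(P),v,'pitch',np.degrees(v[3]),'foot y',np.percentile(P[:,1],[99,99.8]))
```

```text
t 12.22 q [ 0.294  0.647  0.461  1.856 -0.686  1.023  1.023] p [ 468.6 -291.9  118.5] rot [-0.177  0.982 -0.069  0.012] F [ 0.5  0.4 -0.8] g 66.3
17422 [ 4.72877064e+02  6.59614303e+01  1.42536562e-01 -8.23611489e-03] pitch -0.47189462254549175 foot y [-209.89357698 -208.14555022]
```

Axis height is 66.0 mm and the hand reads no load. I'll retreat along the tool axis.

play_rows(
  targets=[
    {"x": 0,"y": -2,"z": 6,"ax": 0,"ay": 0,"az": 0,"grip": 66},
    {"x": -1,"y": -6,"z": 16,"ax": 0,"ay": 0,"az": 0,"grip": 66},
    {"x": -1,"y": -11,"z": 30,"ax": 0,"ay": 0,"az": 0,"grip": 66},
    {"x": -2,"y": -17,"z": 47,"ax": 0,"ay": 0,"az": 0,"grip": 66},
    {"x": -3,"y": -24,"z": 66,"ax": 0,"ay": 0,"az": 0,"grip": 66},
    {"x": -4,"y": -32,"z": 88,"ax": 0,"ay": 0,"az": 0,"grip": 66},
    {"x": -5,"y": -40,"z": 110,"ax": 0,"ay": 0,"az": 0,"grip": 66},
    {"x": -6,"y": -48,"z": 132,"ax": 0,"ay": 0,"az": 0,"grip": 66},
    {"x": -7,"y": -54,"z": 148,"ax": 0,"ay": 0,"az": 0,"grip": 66},
    {"x": -7,"y": -54,"z": 150,"ax": 0,"ay": 0,"az": 0,"grip": 66},
  ],
)

```text
time_s: 13.1
tcp_pos: [461.5, -348.8, 272.7]
eef_rot: [-0.175, 0.982, -0.069, 0.015]
force: [-1.0, -0.5, 0.2]
gripper_width: 0.772
```

play_rows(
  targets=[
    {"x": -10,"y": 0,"z": 20,"ax": 0,"ay": 0,"az": 0,"grip": 66},
    {"x": -30,"y": 0,"z": 40,"ax": 0,"ay": 0,"az": 0,"grip": 66},
    {"x": -50,"y": 0,"z": 60,"ax": 0,"ay": 0,"az": 0,"grip": 66},
    {"x": -70,"y": 0,"z": 80,"ax": 0,"ay": 0,"az": 0,"grip": 66},
    {"x": -90,"y": 0,"z": 100,"ax": 0,"ay": 0,"az": 0,"grip": 66},
    {"x": -100,"y": 0,"z": 110,"ax": 0,"ay": 0,"az": 0,"grip": 66},
    {"x": -100,"y": 0,"z": 110,"ax": 0,"ay": 0,"az": 0,"grip": 66},
    {"x": -100,"y": 0,"z": 110,"ax": 0,"ay": 0,"az": 0,"grip": 66},
    {"x": -100,"y": 0,"z": 110,"ax": 0,"ay": 0,"az": 0,"grip": 66},
    {"x": -100,"y": 0,"z": 110,"ax": 0,"ay": 0,"az": 0,"grip": 66},
  ],
)

```text
time_s: 13.93
tcp_pos: [362.7, -345.1, 377.1]
eef_rot: [-0.178, 0.982, -0.068, 0.011]
force: [0.0, -0.3, -0.3]
gripper_width: 0.773
```

Run:
```python
from h import *
s=save();a=cap('scene');b=cap('top')
cv2.imwrite('pics/j.png',np.hstack([cv2.resize(a['frame'][90:330,150:400],(416,400),interpolation=3),cv2.resize(b['frame'][60:280,110:450],(384,400))]))
for n,u,v in[('bottlecap',342,268),('cup',259,176),('case',572,256)]:print(n,np.round(px2w(b,u/1.5,v/1.5)))
for n,c in(('scene',a),('top',b)):
    P,I=cloud(c,[(430,520),(-400,-190),(50,100)]);B,G,R=I.T
    m=((G>1.3*R)&(G>1.2*B)&(G>50))|((R>1.8*B)&(G>1.3*B)&(R>120)&(G>110))|((B>150)&(abs(R-B)<30));P=P[m]
    k=np.polyfit(P[:,1],P[:,0],1);print(n,len(P),'yaw',90-np.degrees(np.arctan(k[0])),'x@-250',np.polyval(k,-250),'y',P[:,1].min(),P[:,1].max(),'ztop',np.percentile(P[:,2],97))
```

```text
t 13.93 q [ 0.325  0.288  0.624  1.705 -0.41   1.485  0.908] p [ 362.7 -345.1  377.1] rot [-0.178  0.982 -0.068  0.011] F [ 0.  -0.3 -0.3] g 66.0
bottlecap [585. -10. 130.]
cup [796. 166.  84.]
case [ 617. -487.   42.]
scene 305 yaw 82.41762755363095 x@-250 477.1079968362526 y -367.8709741520596 -207.1171110565415 ztop 89.79396234987888
top 666 yaw 82.65578298844416 x@-250 471.7233290475316 y -367.13512918510145 -207.495880574533 ztop 91.74733264034933
```

View pics/j.png

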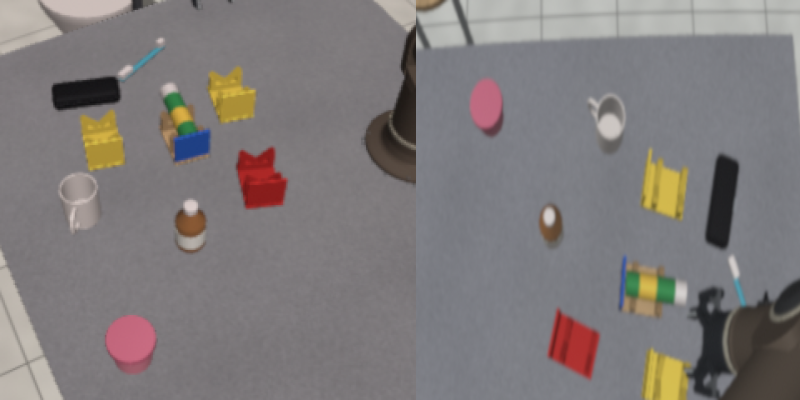

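The tube lies in the wooden V rest with its foot at the blue plate and its cap out of the open end. Everything else is where it was.

```bash
python3 -c "
from h import *
print(ctrl.hand_in())"
```

```text
the job is handed in; nothing more can be done
None
```

I gripped the green tube low on its body, lifted it, turned it on its side and lowered it slowly into the wooden V rest. Contact force was about 8 N. I slid it 4 mm towards the blue plate, let go and backed away, then handed in at about 14 s on the robot's clock.

**Last checks**
- **In the saddles:** after release the tube's axis was at 66.0 mm height (66 nominal). It was tilted about 0.5° and within about 0.5° of the V's direction.
- **Foot and cap:** the foot is a few millimetres short of the blue plate, and the white cap sticks out of the open end.
- **Other things:** the mouthwash, denture cup and glasses case measured at their starting positions to within 1 mm. The mug, brush and look-alike rests I only checked by eye, and they look unmoved.
- **Robot:** the arm is clear and the force on the tool reads about zero.

**Where readings disagreed**
- **Gap to the plate:** before the slide, two estimates gave about 5 mm and 8–9 mm, which puts it now at about 1–5 mm.
- **Sideways position:** in the last pictures the scene and top cameras differed by about 5 mm. The scene camera sees mainly one side of the tube. The close-up wrist fit after release agreed with the V's axis to within 1 mm.

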